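Tilt the ball dish, lock it and take off its lid

ROBOT

A 6-joint arm with a two-finger parallel gripper is mounted at the origin on the work surface. World frame = base frame: x ahead of the robot, y to its left, z up, the work surface at z = 0. Lengths are in m, angles in rad, forces in N, time in s.
With the tool pointing down it reaches from about 0.375 to 0.975 m from the base axis. Payload 3.8 kg.
Tool frame: the origin (TCP) lies midway between the tips of the shut fingers; the grasp point (between the pads) lies 19 mm behind it; z points along the fingers, y is the line along which they close (so a half turn about z gives the same grasp; the last joint's range is limited). The gripper opens to 85 mm and grips with 20 to 120 N. Pads are 22 mm wide; open, the fingers measure 114 mm over their backs; the gripper's body (76 mm by 85 mm) begins 54 mm behind the grasp point. The pads swing forward as they close: fully open they stand 13 mm farther back than shut.
Start: joints at [1.232, 0.264, 1.604, -0, 1.274, -0.037], TCP at [0.201, 0.644, 0.202] pointing down, gripper open.
Joint ranges: [-2.63, 2.63], [-0.94, 2.18], [0.31, 2.57], [-1.31, 4.45], [0, 2.66], [-2.55, 2.55]. Speed limits (rad/s): [2.57, 2.57, 3.14, 3.14, 3.14, 3.14].

INTERFACE

Orientations are given as a rotation vector (axis times angle).
In Python, from workcell import bot gives the robot as it stands.
- The arm moves only by the tool step_arm, never from a script. Its argument "motion" is a list of rows, each a list of 5 numbers: the finger opening in cm, from 0 to 8.54, then the shift along the tool's x, y, z in cm, then the turn about the tool's z in degrees. In form: [[claw, dx, dy, dz, twist], ...]. A call has 1 to 20 rows; each row is the pose to reach, as a shift and turn from the pose commanded when the call began, along the tool's axes at that moment; what a row does not reach only later rows make up. A row lasts 1/10 s, in which the tool goes at most 50 mm and 8.59 degrees, less where a joint would pass 70% of its speed; a pose out of reach is approached as far as the arm can. A call with a gripper value outside its range is refused whole. The fingers move at their own pace and stop on an object; "force" is the grip in N (left out, the last holds). Time passes only in rows, so rows that repeat a pose let the fingers close. It gives the time, the measured TCP pose, the force, the opening and the grip force at its end, in the units of the state.
- bot.read_state(): the state, without advancing time (a new reading comes with each control period).
- bot.read_camera(name): name is "scene" or "top"; returns (picture, depth): 480x640x3 uint8, red, green, blue; 480x640 float32, m along the optical axis (not along the pixel's ray), 0 where there is no reading.
- bot.calibration(name): a dict with "mtx" (3x3 intrinsics, pixels), "origin" and "orientation" of the camera in the world. Camera axes: x right, y up, looking along -z (the intrinsics and any distortion apply to the point x, -y, -z); pixel columns grow to the right and rows downward; lengths in m; the calibration is good to about 2 mm. A picture is of the moment at which its call begins. calibration takes no time and is no camera call.
- bot.finish_job(): hands the job in; it is judged then, once.
The state is a dict: "time": time; "q": joint angles; "joint_vel": joint speeds; "joint_torque": joint torques, N m; "tool_pos": TCP position; "tcp_rot": TCP orientation; "wrist_force": force on the tool from outside, world axes, zero at the start; "torque": the same for the moment, N m; "width": opening from 0.0 (shut) to 1.0 (fully open); "grip_force": force on a finger pad.
Only numpy, scipy, OpenCV 4.12 (cv2) and the standard library are available. Lean on these libraries where they do the work, as an engineer would, in place of code of your own. Each camera call takes 0.05 s, during which the arm holds its last target. There are 200 camera calls.

TASK

Keeping the lid on, tilt the dish as far as its notches go towards the dial gauge stand: pull the stage's lock knob up, turn it to the last notch on that side and push it fully home again, so that all three steel balls gather at the dish's edge on the gauge side. Then lift the lid off and set it down gently (do not drop it), knob up, in the middle of the round rubber mat. Leave the dish locked like that and do not disturb the other things on the bench.

Things in the scene. Friction and masses are not known exactly. Their poses are not given: they have to be found in the camera images.
- station: Fixed blue tilting stage. Origin on the bench under the dish centre; base plate local x -155..85, y -65..65 mm, 12 mm thick. The dish tilts about a level axis along local x, 50 mm up, so that its local +y or -y side goes down. Gearbox (70 x 84 mm, top at 75 mm) with the lock knob on it at local x = -115 mm; its dial has 5 marks, one per notch, the middle (thick) one towards the dish.
- lock_pull (a joint): How far the lock knob is pulled up, m: 0 fully home (start), 0.014 fully out. Moves against 4 N of friction and stays where left. Home, a pin in a notch blocks turning; it turns freely from 0.008 up. It goes home only at a notch (within 5 degrees; it centres itself).
- lock_turn (a joint): Turn of the lock knob, rad, positive anticlockwise from above; starts at 0 (pointer towards the dish). Notches at 0, +-0.611, +-1.222 (35 degrees apart, 2 degrees of play); stops at +-1.40. Geared to the dish, which tilts by 0.2857 of it (20 degrees at the last notch): the side the pointer turns to goes down (positive: local +y). Stays where left.
- knob_grip (a point): Black lock knob, vertical axis: a disc 44 mm in diameter and 8 mm thick with a bar grip on it, 42 long x 14 thick x 37 mm tall. The point is on the axis, 105 mm above the bench when home, 16 mm below the top of the bar and 21 mm above the disc. Its x axis runs along the bar, towards the pointer (white stripe); y across the 14 mm.
- dish (a joint): Tilt of the dish, rad: 0 level (start), positive lowers its local +y side; it follows the lock knob.
- dish_floor (a point): Centre of the dish's inner floor, 5 mm from the tilt axis; its axes are those of the stage at 0 tilt and tilt with the dish (z normal to the floor). The round aluminium dish is 102 mm outside, 94 mm inside diameter, its rim 28 mm above the inner floor.
- lid_seat (a point): Point fixed on the dish where point lid_grip lies when the lid is properly on (52 mm from the inner floor along its normal).
- lid_grip (a point): Grip point of the loose clear lid that starts on the dish: disc 116 mm across, 4 mm thick, 8 mm skirt 3.5 mm loose round the dish; on top an upright round white knob, 24 mm diameter, 32 mm tall. The point is on the knob's axis, 20 mm above the disc, 12 mm below the knob's top, 32 mm above the skirt's lower edge. z: the lid's upward normal. About 70 g.
- ball1_center (a point): Centre of a loose steel ball, 16 mm diameter, in the dish under the lid.
- ball2_center (a point): Centre of the second ball, alike.
- ball3_center (a point): Centre of the third ball, alike.
- gauge: Dial gauge stand, fixed, at the left or the right of the stage: base 90 x 80 x 22 mm, a steel post up to 192 mm, a round dial 54 mm across on an arm at 150 mm. Origin under its base's centre. The sign of its local y in the stage's frame tells the side to tilt to.
- mat: Round black rubber mat, fixed, 160 mm in diameter, 3 mm thick, left or right of the stage; origin at its underside's centre.
- vise: Small bench vise, fixed, base 90 x 70 mm, 100 mm tall; stands on the side where the gauge is not. Leave alone.
- scale: Bench scale, fixed, 120 x 120 x 42 mm; on the side where the mat is not. Leave alone.
- oil: Bystander: loose oil bottle, 30 mm diameter, 85 mm tall, close beside the dish. Origin at its underside's centre.
- jar: Bystander: loose jar, 38 mm diameter, 55 mm tall, close beside the dish on the other side. Origin at its underside's centre.
- pencup: Bystander: loose cup of pens, 66 mm diameter, 130 mm tall with the pens. Origin at its underside's centre.
- boltbox: Bystander: loose open box of bolts, 80 x 80 x 35 mm. Origin at its underside's centre.
- screwdriver: Bystander: loose screwdriver, 170 mm, lying at the left of the bench.
- caliper: Bystander: loose caliper, 200 mm, lying behind the stage.
- lid: The lid itself; origin at the centre of the skirt's lower edge, 32 mm below lid_grip.
Mind the look-alikes: they are no part of the job. What is shaped like the lid but brown, red or turquoise is not meant.

How it is judged:
On the way, in this order (a step that is already met when the one before it is completed fails the run):
1. the lock knob is pulled up, out of its notch, the lid on (value of joint lock_pull above 0.008 m and distance between lid_grip and lid_seat below 0.01 m), for 0.1 s.
2. with the knob still up and the lid on, it is turned to the last notch on the gauge's side (value of joint lock_pull above 0.0065 m and ((y of gauge in the frame of station above 0 m and value of joint lock_turn between 1.122 and 1.322 rad) or (y of gauge in the frame of station below 0 m and value of joint lock_turn between -1.322 and -1.122 rad)) and distance between lid_grip and lid_seat below 0.01 m), for 0.05 s.
3. the knob is pushed home in that notch, and under the seated lid all three balls have gathered at the gauge's side of the dish (value of joint lock_pull below 0.0025 m and ((y of gauge in the frame of station above 0 m and value of joint lock_turn between 1.122 and 1.322 rad) or (y of gauge in the frame of station below 0 m and value of joint lock_turn between -1.322 and -1.122 rad)) and distance between lid_grip and lid_seat below 0.01 m and ((y of gauge in the frame of station above 0 m and y of each of ball1_center, ball2_center, ball3_center in the frame of dish_floor above 0.015 m) or (y of gauge in the frame of station below 0 m and y of each of ball1_center, ball2_center, ball3_center in the frame of dish_floor below -0.015 m))), for 0.2 s.
At the end, for the whole second after the job is handed in: The lock knob is home (within 2.5 mm) in the last notch on the gauge's side (within 0.1 rad), all three balls lie in the dish more than 15 mm from its middle towards the gauge's side, and the lid lies flat (within 0.1 rad), knob up, on the rubber mat within 25 mm of its centre, released and at rest (value of joint lock_pull below 0.0025 m and ((y of gauge in the frame of station above 0 m and value of joint lock_turn between 1.122 and 1.322 rad) or (y of gauge in the frame of station below 0 m and value of joint lock_turn between -1.322 and -1.122 rad)) and ((y of gauge in the frame of station above 0 m and y of each of ball1_center, ball2_center, ball3_center in the frame of dish_floor above 0.015 m) or (y of gauge in the frame of station below 0 m and y of each of ball1_center, ball2_center, ball3_center in the frame of dish_floor below -0.015 m)) and distance between each of ball1_center, ball2_center, ball3_center and dish_floor below 0.052 m and horizontal distance between lid_grip and mat below 0.025 m and angle between lid_grip's own z axis and vertical below 0.1 rad and height (world z) of lid_grip below 0.041 m and linear speed of lid below 0.02 m/s and contact force between the fingers and lid below 0.1 N); the robot touches nothing.
It fails at once if the lid comes off before the knob is home in the last notch on the gauge's side (distance between lid_grip and lid_seat above 0.02 m and not (value of joint lock_pull below 0.005 m and ((y of gauge in the frame of station above 0 m and value of joint lock_turn between 1.122 and 1.322 rad) or (y of gauge in the frame of station below 0 m and value of joint lock_turn between -1.322 and -1.122 rad)))).
It fails at once if the lid is dropped (falls freely faster than 0.6 m/s, some 18 mm) (linear speed of lid above 0.6 m/s and contact force between the fingers and lid below 0.05 N).
It fails at once if a loose bystander is moved more than 30 mm or tipped over (distance of any of oil, jar, pencup, boltbox, screwdriver, caliper from where it was at the start of the episode above 0.03 m or angle between any of oil, jar, pencup, boltbox, screwdriver, caliper's own z axis and vertical above 0.5 rad).
It also fails if it takes over 61 s, if anything falls off the work surface, if the arm or the gripper's body presses on something with over 40 N, if the wrist force passes 120 N, or if a joint passes its speed limit or range.

## Working session

There is one attempt and no reset: what is moved stays moved. The work goes in short steps, Python scripts to look and compute and a tool call to move; the robot and the scene stay as the last step left them, time stands still between calls to the robot, and variables do not carry over. Pictures are saved under pics/ and viewed, at most 10 in all, crops included, and the job is handed in when it is done.

Besides the shell and the picture viewer there is one more tool, called after "Emit:" as name([rows], argument=value, ...), one row to a line, values as JSON. step_arm: Moves the arm, as the interface text tells. Its arguments: {"type":"object","properties":{"motion":{"type":"array","items":{"type":"array","items":{"type":"number"}}},"force":{"type":"number"}},"required":["motion"]}

```bash
mkdir -p pics
cat > h.py <<'E'
import numpy as np,cv2
from scipy.spatial.transform import Rotation as R
from workcell import bot
def rot(o):
    o=np.array(o,float)
    return o if o.shape==(3,3) else (R.from_rotvec(o).as_matrix() if o.size==3 else R.from_quat(o).as_matrix())
def ray(c,u,v):
    K=np.array(c["mtx"]);d=np.linalg.inv(K)@np.array([u,v,1.]);d=d*[1,-1,-1]
    return np.array(c["origin"]),rot(c["orientation"])@d
def plane(c,u,v,z):
    o,d=ray(c,u,v);return o+d*(z-o[2])/d[2]
def dpt(c,u,v,depth):
    o,d=ray(c,u,v);return o+d*depth   # d has unit optical component
def proj(c,p):
    q=rot(c["orientation"]).T@(np.array(p)-c["origin"]);q=q*[1,-1,-1];q=np.array(c["mtx"])@q;return q[:2]/q[2]
def two(c1,p1,c2,p2):
    o1,d1=ray(c1,*p1);o2,d2=ray(c2,*p2)
    s=np.linalg.lstsq(np.c_[d1,-d2],o2-o1,rcond=None)[0];a=o1+d1*s[0];b=o2+d2*s[1];return (a+b)/2,np.linalg.norm(a-b)
E
python3 - <<'E'
from h import *
for n in("scene","top"):
    p,d=bot.read_camera(n);c=bot.calibration(n);print(n,c,(d>0).mean())
    np.savez(n+"0.npz",p=p,d=d);cv2.imwrite(f"pics/{n}0.png",p[:,:,::-1])
print(bot.read_state())
E
```

```text
scene {'mtx': array([[450.77644918,   0.        , 312.84446144],
       [  0.        , 450.77644918, 240.99630362],
       [  0.        ,   0.        ,   1.        ]]), 'origin': array([ 1.46830538, -0.15627132,  0.6579566 ]), 'orientation': array([0.82993427, 0.68557729, 1.2715283 ])} 0.9961263020833333
top {'mtx': array([[541.18999611,   0.        , 320.576009  ],
       [  0.        , 541.18999611, 232.96218287],
       [  0.        ,   0.        ,   1.        ]]), 'origin': array([0.27062354, 0.00472378, 1.46032265]), 'orientation': array([ 0.17808746, -0.18231256, -1.61373173])} 0.9958528645833333
{'time': 0.1, 'q': array([ 1.23208473e+00,  2.64658394e-01,  1.60525925e+00, -1.33297658e-05,
        1.27373290e+00, -3.69428780e-02]), 'joint_vel': array([ 7.02265664e-06, -4.03157895e-04, -3.13176926e-03,  7.21767237e-04,
        1.76952399e-03,  1.03842764e-04]), 'joint_torque': array([-1.85578160e-04, -5.16712046e+01, -3.68591166e+01, -1.21720336e-04,
        6.30819981e-03, -1.20592253e-05]), 'tool_pos': array([0.20040368, 0.64378744, 0.20058792]), 'tcp_rot': array([-0.47215846, -3.10553137,  0.00317904]), 'wrist_force': array([ 0.31424023,  0.46571603, -0.24934319]), 'torque': array([0.02744023, 0.00740878, 0.01360317]), 'grip_force': 0.0, 'width': 0.9992411161810507}
```

View pics/scene0.png

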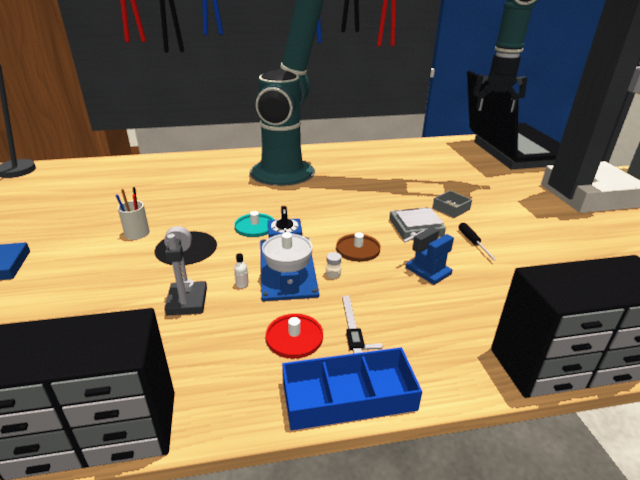

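View pics/top0.png

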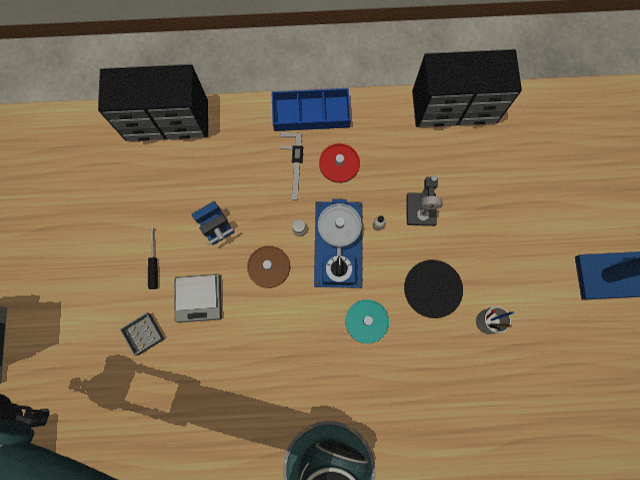

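Top view: the clear lid on the blue stage's dish is at (340,224). The lock knob is at (340,265), the mat at (433,289) and the gauge at (425,205), on the right (-y). The look-alike lids are brown (268,265), red (340,162) and turquoise (367,321). Only the clear lid, with the grey dish under it, fits, and I'll check that in a crop while measuring.

Run:
```python
from h import *
t=np.load("top0.npz");s=np.load("scene0.npz");ct=bot.calibration("top");cs=bot.calibration("scene")
a=cv2.resize(t["p"][190:300,300:390],None,fx=4,fy=4,interpolation=cv2.INTER_CUBIC)
b=cv2.resize(s["p"][195:305,245:345],None,fx=4,fy=4,interpolation=cv2.INTER_CUBIC)
cv2.imwrite("pics/crop.png",np.hstack([a,b])[:,:,::-1])
def blobs(name,img,lo,hi,roi,mn=15):
    x0,y0,x1,y1=roi;hsv=cv2.cvtColor(img[y0:y1,x0:x1],cv2.COLOR_RGB2HSV)
    n,l,st,ce=cv2.connectedComponentsWithStats(cv2.inRange(hsv,lo,hi))
    return [(ce[i]+[x0,y0],st[i][:4]+[x0,y0,0,0],st[i][4]) for i in range(1,n) if st[i][4]>=mn]
for nm,z,c,roi in(("top",t,ct,(300,180,390,300)),("scene",s,cs,(245,195,345,305))):
    print(nm,"blue");[print(*b_) for b_ in blobs(nm,z["p"],(100,120,50),(125,255,255),roi,100)]
print("mat top");B=blobs("",t["p"],(0,0,0),(180,255,50),(395,250,470,325),500);[print(*b_,plane(ct,*b_[0],.003)) for b_ in B]
print("mat scene");B=blobs("",s["p"],(0,0,0),(180,255,50),(150,225,225,270),200);[print(*b_) for b_ in B]
# depth cloud over station
v,u=np.mgrid[185:300,305:375];P=np.array([dpt(ct,uu,vv,t["d"][vv,uu]) for uu,vv in zip(u.ravel(),v.ravel())])
for lo,hi in((.008,.016),(.07,.079),(.079,.09),(.105,.13)):
    m=(P[:,2]>lo)&(P[:,2]<hi);q=P[m];print(lo,hi,m.sum(),q.min(0),q.max(0),q.mean(0))
v,u=np.mgrid[170:240,395:450];P=np.array([dpt(ct,uu,vv,t["d"][vv,uu]) for uu,vv in zip(u.ravel(),v.ravel())])
m=P[:,2]>.015;print("gauge",P[m].min(0),P[m].max(0));m=P[:,2]>.1;print("dial",P[m].min(0),P[m].max(0))
```

```text
top blue
[336.95513577 252.5188902 ] [314 200  48  88] 1694
scene blue
[287.82063587 282.14577085] [261 241  58  60] 1667
mat top
[433.25389586 288.60281262] [405 260  58  58] 2631 [ 0.43902927 -0.30368234  0.003     ]
mat scene
[189.08225966 249.62239841] [155 232  61  32] 1009
0.008 0.016 1227 [ 0.4187561  -0.15521804  0.0080052 ] [0.74354537 0.03497871 0.01598429] [ 0.55966513 -0.04848685  0.01191045]
0.07 0.079 554 [ 0.46039575 -0.09618124  0.07003674] [ 0.67729562 -0.00301807  0.07899443] [ 0.49813419 -0.04909647  0.07500694]
0.079 0.09 1414 [ 0.46432696 -0.11392876  0.07902405] [ 0.66903879 -0.00077652  0.08998408] [ 0.59403663 -0.0552592   0.08555833]
0.105 0.13 159 [ 0.47484622 -0.06834031  0.10541534] [ 0.62105098 -0.04258506  0.12644772] [ 0.54732798 -0.05238486  0.11909667]
gauge [ 0.27062354 -0.33138682  0.01507922] [0.70978561 0.00472378 1.46032265]
dial [ 0.27062354 -0.31218885  0.10055946] [0.70365689 0.00472378 1.46032265]
```

View pics/crop.png

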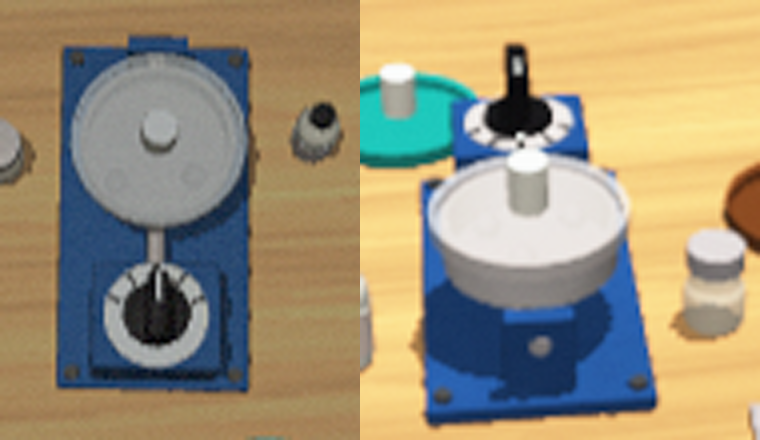

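The crop shows the clear lid (balls visible through it) on the dish, with its knob top at top-view (339.5,222) and scene-view (286.8,235.7). The black bar points along the stage axis at top-view (339.5,266).

Run:
```python
from h import *
t=np.load("top0.npz");s=np.load("scene0.npz");ct=bot.calibration("top");cs=bot.calibration("scene")
def cloud(z,c,roi):
    x0,y0,x1,y1=roi;v,u=np.mgrid[y0:y1,x0:x1];u=u.ravel();v=v.ravel()
    return np.array([dpt(c,a,b,z["d"][b,a]) for a,b in zip(u,v)]),u,v,z["p"][v,u].astype(int)
for nm,z,c,r in(("top",t,ct,(305,185,375,300)),("scene",s,cs,(245,195,345,305))):
    P,u,v,col=cloud(z,c,r)
    for lab,m in(("lidtop",(P[:,2]>.109)&(P[:,2]<.14)&(P[:,0]>.56)&(P[:,0]<.66)&(abs(P[:,1]+.05)<.06)),("bar",(P[:,2]>.112)&(P[:,2]<.14)&(P[:,0]>.44)&(P[:,0]<.54)&(abs(P[:,1]+.05)<.06))):
        q=P[m];w=np.linalg.svd(q[:,:2]-q[:,:2].mean(0))[2][0]
        print(nm,lab,m.sum(),q.min(0).round(4),q.max(0).round(4),"med",np.median(q,0).round(4),"mid uv",u[m].mean(),v[m].mean(),"dir",np.degrees(np.arctan2(w[1],w[0])))
P,u,v,col=cloud(t,ct,(305,185,375,300))
m=(P[:,2]>.009)&(P[:,2]<.015)&(col[:,2]>col[:,0]+40)
print("base minrect",cv2.minAreaRect(P[m][:,:2].astype(np.float32)*1000))
m=(P[:,2]>.0815)&(P[:,2]<.089)&(P[:,0]>.54);print("lid disc",cv2.minEnclosingCircle(P[m][:,:2].astype(np.float32)*1000),np.median(P[m][:,2]))
m=(P[:,2]>.074)&(P[:,2]<.085)&(P[:,0]<.54)&(col.min(1)>130);print("dial",m.sum(),cv2.minEnclosingCircle(P[m][:,:2].astype(np.float32)*1000),np.median(P[m][:,2]))
print("2view lidtop",two(ct,(339.5,222),cs,(286.8,235.7)))
e=cv2.fitEllipse  # mat in scene
k=cv2.inRange(cv2.cvtColor(s["p"],cv2.COLOR_RGB2HSV),(0,0,0),(180,255,60))[225:270,150:225]
print("mat top edges",[plane(ct,*p,.003).round(4) for p in((404.5,288.6),(463,288.6),(433.2,259.5),(433.2,318))],"mat scene",plane(cs,155,249,.003),plane(cs,187,264,.003),t["d"][289,433],dpt(ct,433,289,t["d"][289,433]))
G,u,v,col=cloud(t,ct,(395,170,450,240));ok=(G[:,2]<.3)
for lo in(.015,.1):
    m=ok&(G[:,2]>lo);print("gauge",lo,G[m].min(0),G[m].max(0))
st=bot.read_state();Rt=rot(st["tcp_rot"]);print(Rt.round(3))
```

```text
top lidtop 69 [ 0.5985 -0.0683  0.1094] [ 0.6211 -0.0452  0.126 ] med [ 0.6105 -0.0572  0.1184] mid uv 339.5507246376812 221.2608695652174 dir 149.65208044575635
top bar 85 [ 0.4748 -0.0548  0.1127] [ 0.5175 -0.0426  0.1264] med [ 0.4961 -0.0487  0.1208] mid uv 339.0352941176471 265.1411764705882 dir 176.7547332354117
scene lidtop 85 [ 0.6005 -0.0718  0.1092] [ 0.6239 -0.049   0.1213] med [ 0.6165 -0.06    0.1185] mid uv 286.18823529411765 236.01176470588234 dir 87.46618047890667
scene bar 63 [ 0.4781 -0.0603  0.1124] [ 0.5196 -0.0452  0.1238] med [ 0.5098 -0.0528  0.1213] mid uv 283.3968253968254 211.12698412698413 dir -5.66988077222683
base minrect ((574.7011108398438, -53.611778259277344), (126.61460876464844, 236.1310272216797), 86.14586639404297)
lid disc ((610.9945678710938, -57.04298400878906), 58.266780853271484) 0.08603077141986226
dial 179 ((495.4180603027344, -48.72262954711914), 33.52169418334961) 0.0769245085258945
2view lidtop (array([ 0.60901133, -0.05748075,  0.11392519]), np.float64(0.0014034006932963849))
mat top edges [array([ 0.443 , -0.2262,  0.003 ]), array([ 0.435 , -0.3838,  0.003 ]), array([ 0.5184, -0.3113,  0.003 ]), array([ 0.3608, -0.2959,  0.003 ])] mat scene [ 0.44113535 -0.38346459  0.003     ] [ 0.52299781 -0.29830667  0.003     ] 1.4605559 [ 0.43805762 -0.30301207  0.00244186]
gauge 0.015 [ 0.61435015 -0.33138682  0.01507922] [ 0.70978561 -0.24595718  0.19724117]
gauge 0.1 [ 0.62685957 -0.31218885  0.10055946] [ 0.70365689 -0.26071105  0.19724117]
[[-0.955  0.297 -0.001]
 [ 0.297  0.955 -0.002]
 [ 0.    -0.002 -1.   ]]
```

Two measures agree. The lock knob is at (0.497,-0.050) with its top at 0.121, which fits the text's 105+16. The lid knob is at (0.611,-0.058) with its top at 0.1185. The stage yaw is about -4°, the mat centre is (0.439,-0.303), and the gauge is on -y, so the knob turns clockwise.

Emit:
step_arm([
  [5, -12, -14, 0, -3],
  [5, -24.5, -28.7, 0, -6],
  [5, -36.7, -43, 0, -10],
  [5, -48.9, -57.4, 0, -13.4],
  [5, -48.9, -57.4, 0, -13.4],
  [5, -48.9, -57.4, 0, -13.4],
  [5, -48.9, -57.4, 0, -13.4],
  [5, -48.9, -57.4, 0, -13.4],
  [5, -48.9, -57.4, 0, -13.4],
  [5, -48.9, -57.4, 0, -13.4],
  [5, -48.9, -57.4, 0, -13.4],
  [5, -48.9, -57.4, 0, -13.4],
  [5, -48.9, -57.4, 0, -13.4],
  [5, -48.9, -57.4, 0, -13.4],
  [5, -48.9, -57.4, 0, -13.4],
  [5, -48.9, -57.4, 0, -13.4],
  [5, -48.9, -57.4, 0, -13.4],
  [5, -48.9, -57.4, 0, -13.4],
  [5, -48.9, -57.4, 0, -13.4],
  [5, -48.9, -57.4, 0, -13.4],
])

```text
time: 2.1
tool_pos: [0.4965, -0.0475, 0.2018]
tcp_rot: [-0.103, -3.14, -0.0]
wrist_force: [-0.4, 1.0, 0.0]
width: 0.59
grip_force: 0.0
```

```bash
cat >> h.py <<'E'
def go(x,y,z,yaw=None):
    "cm shift in tool axes and twist to put TCP at x,y,z with tool y at yaw deg (mod 180)"
    s=bot.read_state();M=rot(s["tcp_rot"]);d=M.T@(np.array([x,y,z])-s["tool_pos"])*100
    a=np.degrees(np.arctan2(M[1,1],M[0,1]));w=0 if yaw is None else -((yaw-a+90)%180-90)
    print("t",s["time"],"tcp",s["tool_pos"].round(4),"ytool",a.round(2),"q6",s["q"][5].round(3),"F",s["wrist_force"].round(1),"w",round(s["width"]*8.54,2),"g",s["grip_force"],"| shift",d.round(2),"twist",round(w,2),"tilt",M[:,2].round(4))
E
python3 -c "
from h import *
go(.497,-.050,.0885,86.1)"
```

```text
t 2.1 tcp [ 0.4965 -0.0475  0.2018] ytool 86.23 q6 -1.651 F [-0.4  1.   0. ] w 5.04 g 0.0 | shift [-0.06 -0.25 11.33] twist 0.13 tilt [-0.e+00  2.e-04 -1.e+00]
```

Emit:
step_arm([
  [5, -0.1, -0.25, 5, 0],
  [5, -0.1, -0.25, 8, 0],
  [5, -0.1, -0.25, 10, 0],
  [5, -0.1, -0.25, 11.2, 0],
  [5, -0.1, -0.25, 11.2, 0],
  [0.5, -0.1, -0.25, 11.2, 0],
  [0.5, -0.1, -0.25, 11.2, 0],
  [0.5, -0.1, -0.25, 11.2, 0],
  [0.5, -0.1, -0.25, 11.2, 0],
  [0.5, -0.1, -0.25, 11.2, 0],
  [0.5, -0.1, -0.25, 11.2, 0],
  [0.5, -0.1, -0.25, 11.2, 0],
  [0.5, -0.1, -0.25, 11.2, 0],
], force=50)

```text
time: 3.4
tool_pos: [0.4995, -0.0517, 0.0917]
tcp_rot: [0.107, 3.136, -0.0]
wrist_force: [-0.1, -0.5, 6.3]
width: 0.059
grip_force: 3.1
```

```bash
python3 -c "
from h import *
go(.497,-.050,.1,86.1)"
```

```text
t 3.4 tcp [ 0.4995 -0.0517  0.0917] ytool 86.1 q6 -1.656 F [-0.1 -0.5  6.3] w 0.51 g 3.1401665331213735 | shift [ 0.26  0.15 -0.83] twist -0.0 tilt [ 3.6e-03 -3.0e-04 -1.0e+00]
```

Run:
```python
from h import *
p,d=bot.read_camera("scene");q,_=bot.read_camera("top")
a=cv2.resize(p[150:260,230:340],(440,440),interpolation=cv2.INTER_CUBIC);b=cv2.resize(q[210:300,300:380],(360,440))
cv2.imwrite("pics/g1.png",np.hstack([a,b])[:,:,::-1])
```

```text
(no output)
```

View pics/g1.png

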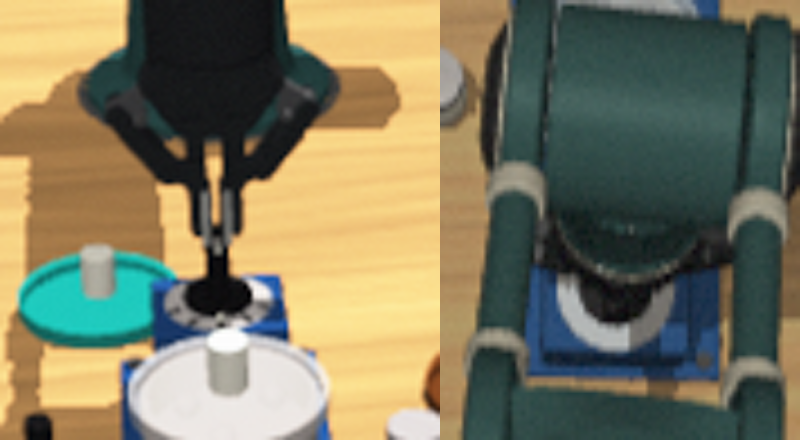

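Run:
```python
from h import *
c=bot.calibration("scene")
for z in(.0917,.105,.115,.121,.13): print(z,((proj(c,(.4995,-.0517,z))-[230,150])*4).round(0), ((proj(c,(.518,-.0517,z))-[230,150])*4).round(0))
go(.497,-.05,.2,86.1)
```

```text
0.0917 [216. 280.] [219. 295.]
0.105 [215. 261.] [219. 276.]
0.115 [215. 247.] [218. 262.]
0.121 [214. 239.] [218. 253.]
0.13 [214. 226.] [218. 240.]
t 3.5 tcp [ 0.4994 -0.0517  0.0917] ytool 86.1 q6 -1.656 F [ 0.3 -0.4  6. ] w 0.5 g 3.14157273969613 | shift [  0.22   0.15 -10.83] twist -0.0 tilt [ 3.6e-03 -3.0e-04 -1.0e+00]
```

Run:
```python
from h import *
c=bot.calibration("scene");p,d=bot.read_camera("scene")
np.savez("s1.npz",p=p,d=d)
for v in range(184,228,2):
    r=[]
    for u in range(276,294,2):
        q=dpt(c,u,v,d[v,u]);r.append("%.0f,%.0f,%.0f"%tuple(q*1000))
    print(v," ".join(r))
```

```text
184 514,-69,198 517,-65,199 519,-60,200 111,-12,3 107,-5,0 518,-46,198 511,-41,195 518,-37,198 113,21,1
186 515,-69,194 518,-65,195 517,-60,194 122,-14,1 120,-7,-0 518,-46,193 514,-41,191 514,-36,191 129,19,2
188 514,-70,188 518,-65,190 513,-60,187 140,-16,2 139,-9,2 517,-46,188 515,-41,187 515,-37,186 500,-30,178
190 507,-69,179 513,-65,182 510,-60,180 149,-17,0 155,-11,2 512,-46,180 512,-41,180 512,-36,179 504,-31,175
192 509,-69,175 511,-65,176 511,-60,176 163,-19,-0 171,-13,3 511,-46,175 509,-41,173 513,-37,174 508,-31,172
194 503,-69,167 513,-65,172 511,-60,170 182,-21,2 493,-49,160 515,-46,171 513,-41,170 512,-37,169 509,-31,167
196 501,-69,161 513,-65,166 510,-60,164 189,-22,-1 496,-49,157 508,-46,162 516,-42,166 510,-36,162 199,9,1
198 204,-43,1 507,-65,158 507,-60,158 510,-56,159 492,-49,149 515,-47,161 510,-41,157 211,1,1 212,7,1
200 217,-44,1 503,-65,150 504,-60,151 508,-56,152 489,-49,142 509,-46,152 507,-41,150 224,-1,1 226,5,1
202 233,-46,2 505,-65,146 508,-61,147 509,-56,147 234,-21,0 514,-47,150 506,-41,145 236,-3,0 239,3,1
204 240,-47,-1 506,-65,141 509,-61,143 511,-
[... 488 characters left out ...]
6,-48,0 310,-42,2 515,-58,118 517,-53,119 517,-48,118 314,-19,2 314,-13,2 315,-7,2
216 316,-55,0 319,-49,1 321,-44,2 515,-58,113 517,-53,113 515,-48,111 325,-20,2 325,-15,1 324,-9,0
218 329,-56,1 329,-50,0 479,-59,86 517,-58,108 517,-53,107 514,-48,105 478,-39,84 462,-32,74 466,-27,76
220 472,-69,77 484,-65,84 486,-60,85 514,-58,101 516,-53,101 515,-48,100 490,-40,85 493,-36,86 479,-29,78
222 493,-71,84 495,-66,84 498,-62,86 516,-58,96 516,-53,95 518,-49,96 501,-42,86 503,-37,87 502,-32,85
224 503,-72,84 507,-68,86 505,-62,84 516,-59,91 516,-54,90 517,-49,90 509,-43,84 511,-38,85 510,-33,84
226 500,-72,76 510,-68,82 515,-64,85 516,-59,84 517,-54,85 517,-49,84 518,-44,84 514,-39,82 506,-33,76
```

Emit:
step_arm([
  [0.5, 0, 0, -5, 0],
  [0.5, 0, 0, -8, 0],
  [0.5, 0, 0, -8, 0],
  [0.5, 0, 0, -8, 0],
])

```text
time: 3.95
tool_pos: [0.4984, -0.0516, 0.1707]
tcp_rot: [0.107, 3.138, -0.0]
wrist_force: [0.1, 0.4, -1.3]
width: 0.059
grip_force: 0.0
```

Run:
```python
from h import *
c=bot.calibration("scene");p,d=bot.read_camera("scene")
go(.4975,-.0515,.1,86.1)
for v in range(165,216,3):
    r=[]
    for u in range(274,296,2):
        q=dpt(c,u,v,d[v,u]);r.append("%.0f,%.0f,%.0f"%tuple(q*1000) if q[0]>.4 else '-')
    print(v," ".join(r))
```

```text
t 4.0 tcp [ 0.4972 -0.0515  0.1693] ytool 86.1 q6 -1.656 F [-0.4  0.7 -0.1] w 0.5 g 0.0 | shift [-0.03 -0.    6.93] twist 0.0 tilt [-6.e-04  1.e-04 -1.e+00]
165 503,-71,241 509,-67,244 511,-62,245 506,-57,242 - 505,-48,241 511,-44,243 511,-40,243 - - -
168 - 502,-66,233 508,-62,236 504,-57,234 - 510,-49,236 513,-44,236 503,-39,232 - - -
171 - 503,-67,226 502,-62,226 506,-58,227 - 510,-49,228 508,-44,227 507,-39,226 - - -
174 - 505,-67,220 503,-63,219 508,-58,220 - 509,-49,220 511,-45,221 506,-39,218 - - -
177 - 502,-67,211 508,-63,213 511,-59,214 - 505,-49,211 511,-45,213 506,-40,211 - - -
180 - - - 508,-59,205 - 505,-49,203 513,-45,206 - - - -
183 - - - - - - - - - - -
186 - - - - - - 1468,-156,658 - - - -
189 - - - - - - - - - - -
192 - - - - - - - - - - -
195 - - - - - - - - - - -
198 - - - - - - - - - - -
201 - - - - - - - - - - -
204 - - - - - - - - - - -
207 - - - - 490,-54,123 484,-49,120 - - - - -
210 - - - - 505,-56,123 508,-52,125 501,-46,120 - - - -
213 - - - - 516,-58,121 516,-53,121 515,-48,120 - - - 1468,-156,658
```

The fingertips really sit about 31 mm higher than the reported TCP: depth shows 0.202 against a reported 0.170, and contact with the bar top at 0.121 came at a reported 0.092. Lateral position agrees. I'll correct for the height offset and grasp again.

Emit:
step_arm([
  [5, -0.1, 0, 0, 0],
  [5, -0.1, 0, 0, 0],
  [5, -0.1, 0, 0, 0],
  [5, -0.1, 0, 0, 0],
  [5, -0.1, 0, 4, 0],
  [5, -0.1, 0, 7, 0],
  [5, -0.1, 0, 9.5, 0],
  [5, -0.1, 0, 11, 0],
  [5, -0.1, 0, 11, 0],
  [5, -0.1, 0, 11, 0],
  [0, -0.1, 0, 11, 0],
  [0, -0.1, 0, 11, 0],
  [0, -0.1, 0, 11, 0],
  [0, -0.1, 0, 11, 0],
  [0, -0.1, 0, 11, 0],
  [0, -0.1, 0, 11, 0],
  [0, -0.1, 0, 11, 0],
  [0, -0.1, 0, 11, 0],
], force=60)

```text
time: 5.8
tool_pos: [0.4999, -0.0518, 0.0612]
tcp_rot: [0.107, 3.137, -0.001]
wrist_force: [-1.3, -0.8, 6.2]
width: 0.154
grip_force: 59.3
```

```bash
python3 -c "
from h import *
go(.497,-.050,.2,86.1)"
```

```text
t 5.8 tcp [ 0.4999 -0.0518  0.0612] ytool 86.11 q6 -1.656 F [-1.3 -0.8  6.2] w 1.31 g 59.34750974178314 | shift [  0.27   0.16 -13.88] twist 0.01 tilt [ 2.4e-03 -5.0e-04 -1.0e+00]
```

Emit:
step_arm([
  [0, 0, 0, -0.4, 0],
  [0, 0, 0, -0.8, 0],
  [0, 0, 0, -1.2, 0],
  [0, 0, 0, -1.5, 0],
  [0, 0, 0, -1.5, 0],
  [0, 0, 0, -1.5, 0],
  [0, 0, 0, -1.5, 0],
])

```text
time: 6.5
tool_pos: [0.4997, -0.0518, 0.0753]
tcp_rot: [0.107, 3.138, -0.001]
wrist_force: [5.4, -1.3, -2.2]
width: 0.157
grip_force: 60.7
```

```bash
python3 -c "
from h import *
go(.497,-.050,.2,16.1)"
```

```text
t 6.5 tcp [ 0.4997 -0.0518  0.0753] ytool 86.11 q6 -1.656 F [ 5.4 -1.3 -2.2] w 1.34 g 60.73713541030884 | shift [  0.25   0.15 -12.47] twist 70.01 tilt [ 1.8e-03 -4.0e-04 -1.0e+00]
```

Emit:
step_arm([
  [0, -0.3, 0, 0, 0],
  [0, -0.3, 0, 0, 5],
  [0, -0.3, 0, 0, 10],
  [0, -0.3, 0, 0, 15],
  [0, -0.3, 0, 0, 20],
  [0, -0.3, 0, 0, 25],
  [0, -0.3, 0, 0, 30],
  [0, -0.3, 0, 0, 35],
  [0, -0.3, 0, 0, 40],
  [0, -0.3, 0, 0, 45],
  [0, -0.3, 0, 0, 50],
  [0, -0.3, 0, 0, 55],
  [0, -0.3, 0, 0, 60],
  [0, -0.3, 0, 0, 65],
  [0, -0.3, 0, 0, 70],
  [0, -0.3, 0, 0, 70],
  [0, -0.3, 0, 0, 70],
  [0, -0.3, 0, 0, 70],
])

```text
time: 8.3
tool_pos: [0.4975, -0.0545, 0.0739]
tcp_rot: [-1.884, -2.509, 0.014]
wrist_force: [-7.4, -11.6, 4.4]
width: 0.153
grip_force: 61.7
```

Run:
```python
from h import *
go(.497,-.050,.2,16.1);print(bot.read_state()["torque"])
p,d=bot.read_camera("scene");q,_=bot.read_camera("top")
a=cv2.resize(p[150:300,230:340],(400,545),interpolation=cv2.INTER_CUBIC);b=cv2.resize(q[190:300,300:380],(400,545))
cv2.imwrite("pics/g2.png",np.hstack([a,b])[:,:,::-1])
```

```text
t 8.3 tcp [ 0.4975 -0.0545  0.0739] ytool 16.2 q6 -0.433 F [ -7.4 -11.6   4.4] w 1.31 g 61.72677218914032 | shift [  0.42  -0.04 -12.61] twist 0.1 tilt [-0.009  -0.0046 -0.9999]
[-1.96748218  1.14337206 -0.01792849]
```

View pics/g2.png

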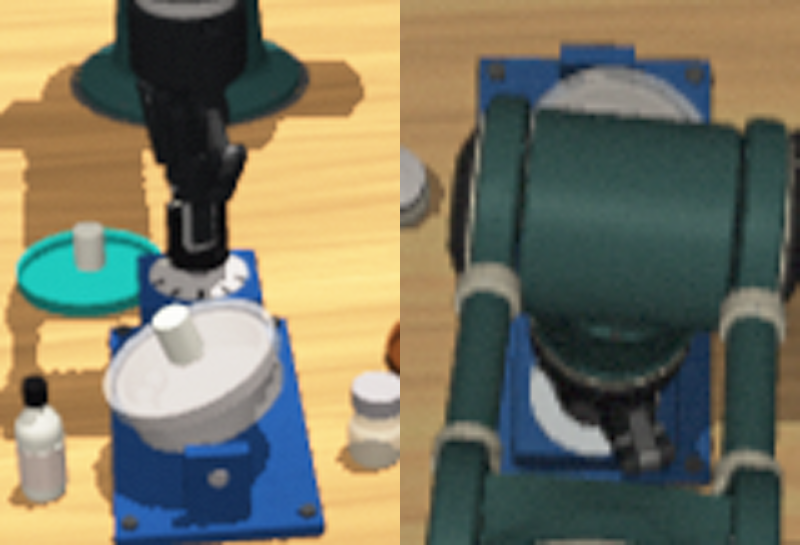

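Emit:
step_arm([
  [0, 0, 0, 0.4, 0],
  [0, 0, 0, 0.8, 0],
  [0, 0, 0, 1.2, 0],
  [0, 0, 0, 1.6, 0],
  [0, 0, 0, 1.8, 0],
  [0, 0, 0, 1.8, 0],
  [0, 0, 0, 1.8, 0],
  [0, 0, 0, 1.8, 0],
])

```text
time: 9.2
tool_pos: [0.4977, -0.0547, 0.0608]
tcp_rot: [-1.883, -2.509, 0.015]
wrist_force: [-21.0, -10.1, 36.3]
width: 0.149
grip_force: 66.6
```

Run:
```python
from h import *
go(.497,-.050,.2,16.1)
```

```text
t 9.2 tcp [ 0.4977 -0.0547  0.0608] ytool 16.22 q6 -0.433 F [-21.  -10.1  36.3] w 1.28 g 66.63411855697632 | shift [  0.44  -0.08 -13.92] twist 0.12 tilt [-0.0095 -0.0048 -0.9999]
```

Emit:
step_arm([
  [0, 0, 0, -0.25, 0],
  [4, 0, 0, -0.25, 0],
  [4, 0, 0, -0.25, 0],
  [4, 0, 0, -0.25, 0],
  [4, 0, 0, -0.25, 0],
  [4, 0, 0, -3, 0],
  [4, 0, 0, -7, 0],
  [4, 0, 0, -12, 0],
  [4, 0, 0, -12, 0],
  [4, 0, 0, -12, 0],
])

```text
time: 10.2
tool_pos: [0.5031, -0.0517, 0.1785]
tcp_rot: [1.886, 2.509, 0.003]
wrist_force: [-0.9, 0.5, 0.3]
width: 0.471
grip_force: 0.0
```

Run:
```python
from h import *
c=bot.calibration("scene");p,d=bot.read_camera("scene");np.savez("s2.npz",p=p,d=d)
go(.6,-.0785,.18,-3.9)
v,u=np.mgrid[195:310,240:345];u=u.ravel();v=v.ravel()
P=np.array([dpt(c,a,b,d[b,a]) for a,b in zip(u,v)])
m=(P[:,0]>.47)&(P[:,0]<.53)&(P[:,2]>.112)&(P[:,2]<.135)&(abs(P[:,1]+.05)<.03);q=P[m];print("bar top",m.sum(),np.percentile(q,[5,50,95],0).round(4).tolist())
a=cv2.resize(p[150:310,230:345],(575,600*800//600),interpolation=cv2.INTER_CUBIC)
a=cv2.resize(p[190:310,230:345],(575,600),interpolation=cv2.INTER_CUBIC);cv2.imwrite("pics/g3.png",a[:,:,::-1])
# lid knob: points near expected tilted top
m=(P[:,0]>.585)&(P[:,0]<.64)&(P[:,2]>.098)&(P[:,2]<.135);q=P[m];print("lidknob",m.sum(),np.percentile(q,[2,50,98],0).round(4).tolist())
```

```text
t 10.25 tcp [ 0.5016 -0.0515  0.1766] ytool 16.12 q6 -0.433 F [-0.2  0.1 -0.3] w 3.95 g 0.0 | shift [-5.32  8.7  -0.34] twist 20.02 tilt [-1.e-04  2.e-04 -1.e+00]
bar top 102 [[0.4921, -0.0712, 0.1127], [0.5019, -0.0537, 0.1196], [0.508, -0.0348, 0.1232]]
lidknob 232 [[0.5886, -0.0908, 0.0983], [0.6171, -0.0407, 0.1037], [0.6393, -0.019, 0.1185]]
```

View pics/g3.png

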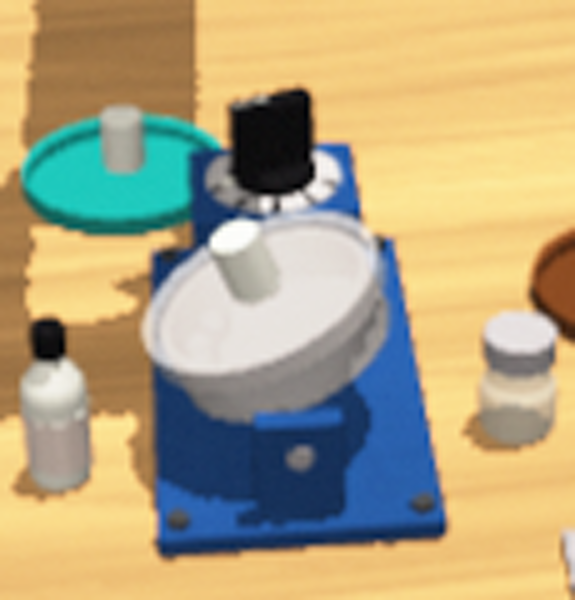

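The bar is fully home with its top at 0.120 and the pointer towards the gauge side. The dish is tilted, the lid is seated, and the balls are visible at the low left side (crop 210,330). The lid knob's top centre is at crop (237,240), which is scene pixel (277.4,238).

Run:
```python
from h import *
c=bot.calibration("scene");s=np.load("s2.npz");ct=bot.calibration("top")
print(plane(c,277.4,238,.115), dpt(c,277,238,s["d"][238,277]), "exp",proj(c,(.609,-.0815,.115)))
for v in range(234,252,2): print(v,["%.0f,%.0f,%.0f"%tuple(1000*dpt(c,u,v,s["d"][v,u])) for u in range(270,290,2)])
q,_=bot.read_camera("top"); print(proj(ct,(.609,-.0815,.115)))
g=cv2.cvtColor(q,cv2.COLOR_RGB2GRAY)
print(g[212:232,338:360:1][::2])
go(.609,-.0787,.176,-3.9)
```

```text
[ 0.61670219 -0.08036313  0.115     ] [ 0.61907907 -0.08146827  0.11661007] exp [276.51556872 236.23440764]
234 ['531,-90,74', '527,-85,71', '530,-81,72', '601,-82,116', '606,-78,119', '608,-73,120', '556,-64,86', '562,-59,90', '565,-55,91', '568,-51,93']
236 ['529,-91,67', '601,-91,112', '606,-87,115', '609,-83,116', '613,-78,118', '615,-74,118', '567,-65,88', '569,-60,88', '572,-56,90', '574,-51,91']
238 ['525,-90,58', '611,-92,113', '615,-88,115', '621,-84,118', '620,-79,117', '621,-75,117', '612,-70,111', '581,-62,91', '584,-57,92', '586,-53,93']
240 ['564,-93,77', '614,-92,109', '619,-88,112', '621,-84,113', '619,-79,111', '615,-75,108', '618,-70,110', '588,-63,90', '589,-58,89', '592,-54,91']
242 ['571,-94,76', '578,-90,80', '617,-88,105', '622,-84,108', '621,-80,107', '618,-75,105', '616,-70,103', '610,-65,99', '598,-59,90', '604,-55,93']
244 ['577,-95,75', '582,-91,78', '613,-88,97', '622,-85,103', '621,-80,102', '623,-76,103', '618,-71,99', '616,-66,97', '608,-60,91', '610,-56,92']
246 ['591,-96,78', '593,-92,79', '594,-87,80', '616,-84,94', '622,-80,97', '620,-76,95', '622,
[... 524 characters left out ...]
87 87 86 81 83 85 84 86 83 82 81 83 81 83 82 85 84]
 [92 92 95 90 90 87 90 92 94 91 89 88 91 89 90 89 89 90 91 87 87 84]
 [87 87 85 86 86 89 90 90 87 90 91 91 92 89 91 86 91 91 91 91 88 90]
 [78 78 79 78 83 80 79 85 81 83 84 82 84 85 82 84 84 84 89 85 84 89]
 [78 75 74 74 73 76 77 77 74 74 75 74 79 76 75 79 80 80 76 76 80 81]
 [71 73 70 69 75 72 73 75 75 70 73 73 72 74 72 71 78 76 70 75 75 74]
 [70 70 69 69 70 68 72 67 68 68 67 67 70 71 72 73 68 70 71 71 67 72]
 [63 66 66 64 68 70 68 68 68 67 66 70 67 74 69 71 66 69 71 68 69 65]]
t 10.3 tcp [ 0.5007 -0.0514  0.1754] ytool 16.12 q6 -0.433 F [-0.6 -0.4 -0.8] w 4.02 g 0.0 | shift [-5.63  9.64 -0.08] twist 20.02 tilt [-2.4e-03  5.0e-04 -1.0e+00]
```

Emit:
step_arm([
  [5, -2.8, 4.8, 0, 10],
  [5, -5.6, 9.6, 0, 20],
  [5, -5.6, 9.6, 0, 20],
  [5, -5.6, 9.6, 0, 20],
  [5, -5.6, 9.6, 0, 20],
  [5, -5.6, 9.6, 0, 20],
  [5, -5.6, 9.6, 0, 20],
])

```text
time: 11.0
tool_pos: [0.6083, -0.0785, 0.1766]
tcp_rot: [-2.294, -2.145, 0.001]
wrist_force: [0.0, -0.3, -0.2]
width: 0.585
grip_force: 0.0
```

Run:
```python
from h import *
go(.610,-.0795,.060,-3.9)
```

```text
t 11.0 tcp [ 0.6083 -0.0785  0.1766] ytool -3.85 q6 -0.102 F [ 0.  -0.3 -0.2] w 5.0 g 0.0 | shift [-0.08  0.19 11.66] twist 0.05 tilt [-9.e-04  1.e-04 -1.e+00]
```

Emit:
step_arm([
  [5, -0.1, 0.2, 4, 0],
  [5, -0.1, 0.2, 7, 0],
  [5, -0.1, 0.2, 9.5, 0],
  [5, -0.1, 0.2, 11, 0],
  [5, -0.1, 0.2, 11.6, 0],
  [5, -0.1, 0.2, 11.6, 0],
  [5, -0.1, 0.2, 11.6, 0],
  [1.5, -0.1, 0.2, 11.6, 0],
  [1.5, -0.1, 0.2, 11.6, 0],
  [1.5, -0.1, 0.2, 11.6, 0],
  [1.5, -0.1, 0.2, 11.6, 0],
  [1.5, -0.1, 0.2, 11.6, 0],
  [1.5, -0.1, 0.2, 11.6, 0],
  [1.5, -0.1, 0.2, 11.6, 0],
], force=25)

```text
time: 12.4
tool_pos: [0.6122, -0.0803, 0.0624]
tcp_rot: [2.294, 2.144, 0.001]
wrist_force: [-2.1, -0.3, 6.6]
width: 0.271
grip_force: 24.5
```

Run:
```python
from h import *
go(.610,-.0795,.17,-3.9)
```

```text
t 12.4 tcp [ 0.6122 -0.0803  0.0624] ytool -3.89 q6 -0.103 F [-2.1 -0.3  6.6] w 2.32 g 24.49592560529709 | shift [  0.07  -0.21 -10.76] twist 0.01 tilt [ 1.7e-03 -5.0e-04 -1.0e+00]
```

Emit:
step_arm([
  [1.5, -0.15, 0, -0.4, 0],
  [1.5, -0.3, 0, -0.8, 0],
  [1.5, -0.45, 0, -1.3, 0],
  [1.5, -0.5, 0, -2.2, 0],
  [1.5, -0.5, 0, -4, 0],
  [1.5, -0.5, 0, -7, 0],
  [1.5, -0.5, 0, -10, 0],
  [1.5, -0.5, 0, -12, 0],
  [1.5, -0.5, 0, -12, 0],
  [1.5, -0.5, 0, -12, 0],
])

```text
time: 13.4
tool_pos: [0.6113, -0.0851, 0.1811]
tcp_rot: [2.295, 2.144, 0.001]
wrist_force: [0.3, -0.3, -1.2]
width: 0.269
grip_force: 24.6
```

Run:
```python
from h import *
p,d=bot.read_camera("scene");np.savez("s3.npz",p=p,d=d)
go(.439,-.303,.18,-3.9)
cv2.imwrite("pics/g4.png",cv2.resize(p[140:300,180:360],(720,600),interpolation=cv2.INTER_CUBIC)[:,:,::-1])
```

```text
t 13.45 tcp [ 0.6103 -0.0849  0.1797] ytool -3.9 q6 -0.111 F [-0.7  0.3 -0.4] w 2.29 g 24.603538513183594 | shift [-2.292e+01 -1.561e+01 -1.000e-02] twist 0.0 tilt [-1.5e-03  3.0e-04 -1.0e+00]
```

View pics/g4.png

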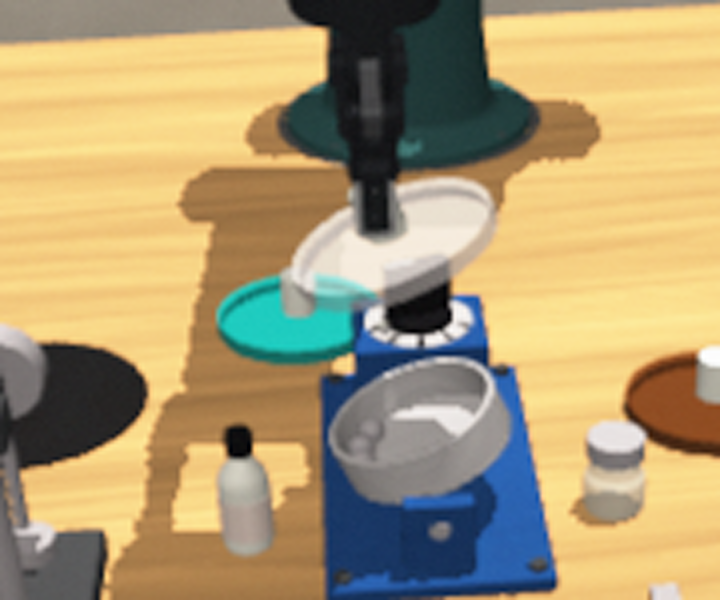

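The lid is in the grip, still tilted about 20°, and the balls lie at the dish's low side (crop 365,440). Next I'll carry it to the mat, low edge first, and press it level with a light grip.

Emit:
step_arm([
  [1.5, -3, -2.1, 0, 0],
  [1.5, -6, -4.2, 0, 0],
  [1.5, -9, -6.2, 0, 0],
  [1.5, -12, -8.2, 0, 0],
  [1.5, -15, -10.2, 0, 0],
  [1.5, -18, -12.2, 0, 0],
  [1.5, -20.5, -14, 0, 0],
  [1.5, -22.2, -15.2, 0, 0],
  [1.5, -22.9, -15.6, 0, 0],
  [1.5, -22.9, -15.6, 0, 0],
  [1.5, -22.9, -15.6, 3, 0],
  [1.5, -22.9, -15.6, 6, 0],
  [1.5, -22.9, -15.6, 9, 0],
  [1.5, -22.9, -15.6, 12, 0],
  [1.5, -22.9, -15.6, 14, 0],
  [1.5, -22.9, -15.6, 15.5, 0],
  [1.5, -22.9, -15.6, 15.5, 0],
  [1.5, -22.9, -15.6, 15.5, 0],
])

```text
time: 15.25
tool_pos: [0.4405, -0.3026, 0.0259]
tcp_rot: [-2.295, -2.146, -0.0]
wrist_force: [0.3, 0.6, -0.5]
width: 0.266
grip_force: 24.7
```

Run:
```python
from h import *
go(.439,-.303,-.009,-3.9)
```

```text
t 15.25 tcp [ 0.4405 -0.3026  0.0259] ytool -3.85 q6 -0.582 F [ 0.3  0.6 -0.5] w 2.27 g 24.707460701465607 | shift [-0.05 -0.15  3.49] twist 0.05 tilt [ 0.e+00  1.e-04 -1.e+00]
```

Emit:
step_arm([
  [1.5, 0, -0.1, 0.6, 0],
  [1.5, 0, -0.1, 1.2, 0],
  [1.5, 0, -0.1, 1.6, 0],
  [1.5, 0, -0.1, 2, 0],
  [1.5, 0, -0.1, 2.3, 0],
  [1.5, 0, -0.1, 2.6, 0],
  [1.5, 0, -0.1, 2.9, 0],
  [1.5, 0, -0.1, 3.1, 0],
  [1.5, 0, -0.1, 3.3, 0],
  [1.5, 0, -0.1, 3.3, 0],
  [1.5, 0, -0.1, 3.3, 0],
], force=20)

```text
time: 16.35
tool_pos: [0.4404, -0.3024, -0.0058]
tcp_rot: [2.295, 2.143, 0.003]
wrist_force: [1.2, 5.8, 7.5]
width: 0.272
grip_force: 28.2
```

Run:
```python
from h import *
p,d=bot.read_camera("scene");np.savez("s4.npz",p=p,d=d)
go(.439,-.303,-.009,-3.9)
cv2.imwrite("pics/g5.png",cv2.resize(p[190:280,130:240],(733,600),interpolation=cv2.INTER_CUBIC)[:,:,::-1])
```

```text
t 16.4 tcp [ 0.4404 -0.3024 -0.0058] ytool -3.93 q6 -0.583 F [1.3 5.4 7.8] w 2.3 g 28.154569566249847 | shift [-0.07 -0.13  0.32] twist -0.03 tilt [ 2.4e-03  5.0e-04 -1.0e+00]
```

View pics/g5.png

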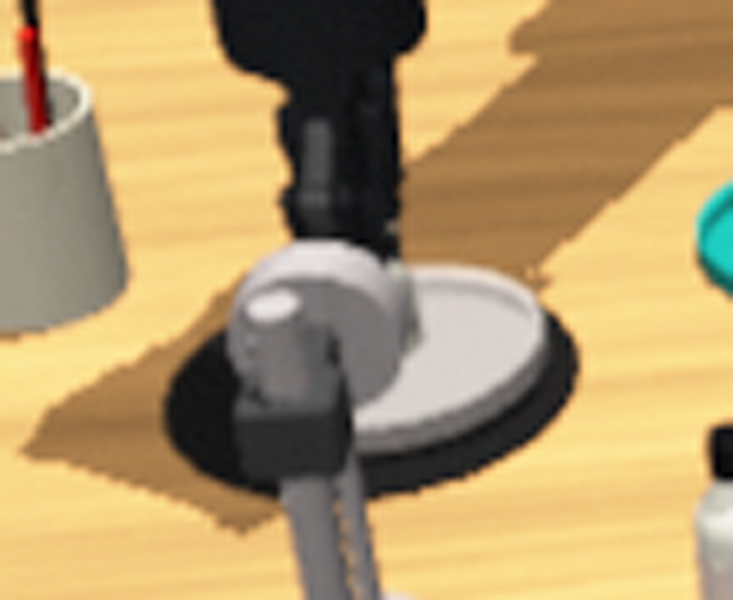

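The lid is pivoting flat on the mat, with its right edge still slightly raised. I'll press a little further.

Emit:
step_arm([
  [1.5, 0, 0, 0.15, 0],
  [1.5, 0, 0, 0.3, 0],
  [1.5, 0, 0, 0.45, 0],
  [1.5, 0, 0, 0.6, 0],
  [1.5, 0, 0, 0.6, 0],
  [1.5, 0, 0, 0.6, 0],
])

```text
time: 17.0
tool_pos: [0.4405, -0.3025, -0.0097]
tcp_rot: [2.296, 2.143, 0.003]
wrist_force: [-4.0, 9.3, 23.5]
width: 0.272
grip_force: 29.9
```

Run:
```python
from h import *
go(.439,-.303,-.009,-3.9)
c=bot.calibration("scene");p,d=bot.read_camera("scene")
for nm,d in(("before",np.load("s4.npz")["d"]),("now",d)):
    v,u=np.mgrid[225:262,180:216];P=np.array([dpt(c,a,b,d[b,a]) for a,b in zip(u.ravel(),v.ravel())])
    m=(P[:,2]>.008)&(P[:,2]<.045)&(abs(P[:,0]-.44)<.06)&(P[:,1]<-.245)&(P[:,1]>-.29);q=P[m]
    A=np.c_[q[:,:2]-[.44,-.303],np.ones(len(q))];k=np.linalg.lstsq(A,q[:,2],rcond=None)[0];print(nm,m.sum(),"slope",k.round(3))
```

```text
t 17.0 tcp [ 0.4405 -0.3025 -0.0097] ytool -3.93 q6 -0.583 F [-4.   9.3 23.5] w 2.32 g 29.894685745239258 | shift [-0.06 -0.14 -0.07] twist -0.03 tilt [ 2.e-03  7.e-04 -1.e+00]
before 408 slope [-0.032  0.013  0.02 ]
now 385 slope [-0.021 -0.062  0.018]
```

Force has risen to 23 N at the predicted height, so the lid is flat. I'll unload, release and retreat.

Emit:
step_arm([
  [1.5, 0, 0, -0.4, 0],
  [1.5, 0, 0, -0.4, 0],
  [5, 0, 0, -0.4, 0],
  [5, 0, 0, -0.4, 0],
  [5, 0, 0, -0.4, 0],
  [5, 0, 0, -0.4, 0],
  [5, 0, 0, -0.4, 0],
  [5, 0, 0, -3, 0],
  [5, 0, 0, -7, 0],
  [5, 0, 0, -12, 0],
  [5, 0, 0, -17, 0],
  [5, 0, 0, -22, 0],
  [5, 8, -5, -22, 0],
  [5, 12, -5, -22, 0],
  [5, 16, -5, -22, 0],
  [5, 20, -5, -22, 0],
  [5, 25, -5, -22, 0],
  [5, 25, -5, -22, 0],
  [5, 25, -5, -22, 0],
])

```text
time: 18.95
tool_pos: [0.406, -0.0487, 0.2068]
tcp_rot: [2.291, 2.149, 0.0]
wrist_force: [-0.2, 0.5, 0.4]
width: 0.586
grip_force: 0.0
```

Run:
```python
from h import *
go(.439,-.303,-.009,-3.9)
c=bot.calibration("top");cs=bot.calibration("scene");q,dt=bot.read_camera("top");p,d=bot.read_camera("scene")
v,u=np.mgrid[245:330,395:475];P=np.array([dpt(c,a,b,dt[b,a]) for a,b in zip(u.ravel(),v.ravel())])
m=(P[:,2]>.011)&(P[:,2]<.025);k=P[m];print("lid",m.sum(),cv2.minEnclosingCircle(k[:,:2].astype(np.float32)*1000))
A=np.c_[k[:,:2]-[.44,-.303],np.ones(len(k))];print("plane",np.linalg.lstsq(A,k[:,2],rcond=None)[0].round(3))
m=(P[:,2]>.035)&(P[:,2]<.06);print("knob",m.sum(),np.median(P[m],0).round(4))
a=cv2.resize(q[190:330,300:480],(420,327));b=cv2.resize(p[190:310,140:340],(700-320,228))
cv2.imwrite("pics/g6.png",np.vstack([cv2.resize(q[180:330,300:480],(540,450)),]) [:,:,::-1])
cv2.imwrite("pics/g7.png",cv2.resize(p[180:310,140:345],(780,495),interpolation=cv2.INTER_CUBIC)[:,:,::-1])
```

```text
t 18.95 tcp [ 0.406  -0.0487  0.2068] ytool -3.65 q6 -0.116 F [-0.2  0.5  0.4] w 5.0 g 0.0 | shift [-25.16   4.91  21.59] twist 0.25 tilt [ 4.e-04 -3.e-04 -1.e+00]
lid 1239 ((467.9094543457031, -307.7292785644531), 88.37491607666016)
plane [-0.002  0.004  0.015]
knob 71 [ 0.4401 -0.2931  0.0469]
```

View pics/g7.png

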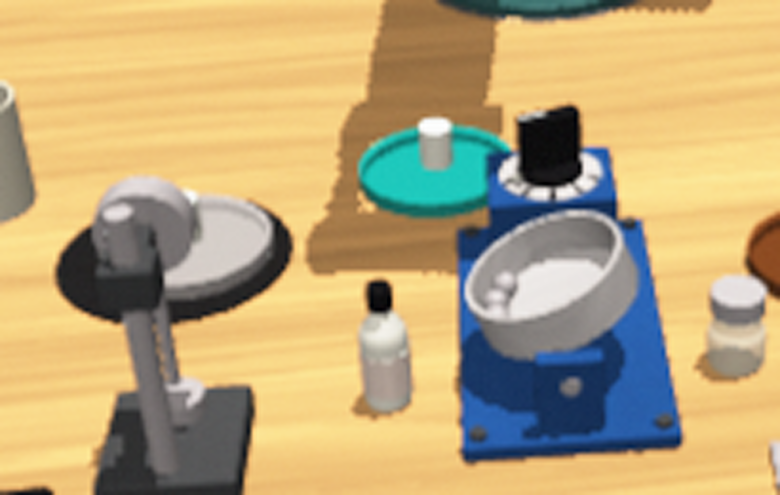

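The lid lies flat on the mat, tilt about 0.004, with its knob at (0.440,-0.293), 10 mm from the mat centre. The balls lie at the dish's gauge side (crop 500,290) and the lock knob is home. I'm handing in.

```bash
python3 -c "
from workcell import bot
print(bot.finish_job())"
```

```text
the job is handed in; nothing more can be done
None
```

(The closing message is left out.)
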